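Move a plug-in pressure gauge to the next concrete test cell

ROBOT

A 7-joint arm with a two-finger parallel gripper is mounted at the origin on the work surface. World frame = base frame: x ahead of the robot, y to its left, z up, the work surface at z = 0. Lengths are in m, angles in rad, forces in N, time in s.
With the tool pointing down it reaches from about 0.4 to 0.875 m from the base axis. Payload 19.3 kg.
Tool frame: the origin (TCP) lies between the finger pads; the fingertips stand 17 mm ahead of it and the grasp point (between the pads) lies 2 mm behind it; z points along the fingers, x is the direction in which the jaws open and shut, and the axes are right-handed (so a half turn about z gives the same grasp; the last joint's range is limited). The gripper opens to 85 mm and grips with 20 to 120 N. Pads are 22 mm wide; open, the fingers measure 114 mm over their backs; the gripper's body (76 mm by 85 mm) begins 54 mm behind the grasp point. The pads swing forward as they close: fully open they stand 13 mm farther back than shut.
Start: joints at [1.037, 0.521, -0.036, 1.599, 0.021, 1.021, -0.113], TCP at [0.28, -0.559, 0.248] pointing down, gripper open.
Joint ranges: [-2.91, 2.91], [-0.3, 2.13], [-1.5, 1.42], [0.17, 2.43], [-1.26, 4.41], [0.16, 1.93], [-2.52, 2.52]. Speed limits (rad/s): [1.89, 1.89, 2.39, 2.39, 3.01, 3.01, 3.01].

INTERFACE

Orientations are given as [roll, pitch, yaw] about the fixed x, y, z axes, in that order (R = Rz(yaw) Ry(pitch) Rx(roll)).
In Python, from workcell import bot gives the robot as it stands. The module is installed in compiled form; this text tells all that it offers.
- The arm moves only by the tool arm_command, never from a script. Its argument "targets" is a list of rows, each a list of 6 numbers: the shift along the tool's x, y, z in mm, then the turn, a rotation vector about the tool's x, y, z in degrees. In form: [[x, y, z, wx, wy, wz], ...]. A call has 1 to 8 rows; each row shifts and turns the pose as measured when the row begins, along the tool's axes as they then stand; what a row does not reach is not made up. A row lasts 1/10 s, in which the tool goes at most 50 mm and 8.59 degrees, less where a joint would pass 70% of its speed; a pose out of reach is approached as far as the arm can. A call is refused whole if a number of a shift passes 50 or a number of a turn 8.59, either way. A call with a gripper value outside its range is refused whole. "grip" is the opening in per cent of the stroke, from 0 (shut) to 100 (fully open), set as the call begins (left out, the last holds). The fingers move at their own pace and stop on an object; "grip_force" is the grip in N (left out, the last holds). Time passes only in rows, so rows that do not move let the fingers close. It gives the time, the measured TCP pose, the force and the opening at its end, in the units of the state.
- bot.observe(): the state, without advancing time (a new reading comes with each control period).
- bot.grab_frame(name): name is "scene" or "top" or "wrist"; returns a dict with "color" (420x560x3 uint8, red, green, blue), "depth" (420x560 float32, m along the optical axis (not along the pixel's ray), 0 where there is no reading), "fov_y" (degrees; the focal length in pixels is half the picture's height over the tangent of half this angle, whatever the lens; pixels are square), "cx", "cy" (the principal point, pixels), "R" (3x3) and "t" (3): a world point X has camera coordinates R X + t; the wrist camera has in their place "hand_eye" (4x4, takes a point from camera to tool coordinates, whose origin is the TCP and whose axes are the tool frame's). Camera axes: x right, y down, z forward; pixel columns grow to the right and rows downward; lengths in m; the calibration is good to about 2 mm. A picture is of the moment at which its call begins: read the wrist's pose just before it.
- bot.job_done(): hands the job in, once; it reports no verdict.
The state is a dict: "clock": time; "qpos": joint angles; "qd": joint speeds; "joint_efforts": joint torques, N m; "position": TCP position; "tool_rot": TCP orientation; "force": force on the tool from outside, world axes, zero at the start; "moment": the same for the moment, N m; "grip_width": finger opening in m.
Only numpy, scipy, OpenCV 4.12 (cv2) and the standard library are available. Lean on these libraries where they do the work, as an engineer would, in place of code of your own. Each camera call takes 0.05 s, during which the arm holds its last target. There are 200 camera calls.

TASK

Move the plug-in pressure gauge to the next test cell: first free the blanking plug from that cell's push-fit fitting by pressing the release collar in, and leave the plug in the steel tray. Then free the gauge from the finished cell in the same way and push it fully home into the fitting you have just cleared, so that it locks and stays in by itself, with its dial facing out over that cell's front cock. Do not wrench or force either stem, and leave the other things on the bench where they are.

Things in the scene. Friction and masses are not known exactly. Their poses are not given: they have to be found in the camera images.
- gauge_cell: The finished cell: the gauge is locked in its fitting at the start. Origin: centre of its underside on the bench; z up, -x to the cell's front. 140 x 140 mm, fixed: base plate, concrete tile, aluminium top plate (upper face 56 mm high), four corner studs with nuts (x, y = +-60 mm, 78 mm high), push-fit fitting upright in the middle. Yaw within 0.45 rad.
- plug_cell: The next cell: the blanking plug is locked in its fitting at the start; the gauge must go here. Origin: centre of its underside on the bench; z up, -x to the cell's front. 140 x 140 mm, fixed: base plate, concrete tile, aluminium top plate (upper face 56 mm high), four corner studs with nuts (x, y = +-60 mm, 78 mm high), push-fit fitting upright in the middle. Yaw within 0.45 rad.
- gauge_cell_mouth (a point): Gauge cell: centre of the top face of the release collar when out, on the fitting's axis, 105 mm above the bench, fixed to the cell; axes as the cell. Body: brass, Ø48 mm, top 98 mm high, bore Ø21 mm with its floor at 66 mm. Collar: black ring, outer Ø46, hole Ø23 mm.
- plug_cell_mouth (a point): Plug cell: centre of the top face of the release collar when out, on the fitting's axis, 105 mm above the bench, fixed to the cell; axes as the cell. Body: brass, Ø48 mm, top 98 mm high, bore Ø21 mm with its floor at 66 mm. Collar: black ring, outer Ø46, hole Ø23 mm.
- gauge_cell_collar (a joint): Gauge cell's release collar, m: 0 out, 0.005 pressed right down (spring 3.5 to 7 N; with the friction of the lock 8 to 12 N). Press anywhere on its face, on one side or both. Pressed beyond about 0.0037 it lets go of the stem, which the fitting's valve spring then lifts 6.5 mm or more; it stays up and loose when the collar is let go, ready to be drawn out.
- plug_cell_collar (a joint): Plug cell's release collar, the same. It dips by itself about 3.5 mm while a stem is pushed in and springs out as the stem locks. A stem locks only if pushed down to the bore's floor and the collar is free: then it rises 1.5 mm and holds. Push about 10 N, up to 20 N. Fingertips resting on the collar keep it from locking; a stem not locked is lifted 6.5 mm or more.
- gauge_cell_cock (a point): Gauge cell: brass inlet cock on the front edge of the top plate, centre 88 mm in front (-x) of the cell's centre, 49 mm high; it reaches 104 mm from the centre and its steel lever is 69 mm high.
- plug_cell_cock (a point): Plug cell: brass inlet cock on the front edge, as on the gauge cell. The gauge's dial must face this side.
- gauge_cell_bleed (a point): Gauge cell: top of the air bleed cock, 47 mm to the +y side of the fitting's axis, 115 mm above the bench (10 mm above the collar); Ø14 mm post with a 32 mm cross lever along the cell's x. Fingers straddling the fitting have room in front of and behind it (along the cell's x).
- plug_cell_bleed (a point): Plug cell: top of the air bleed cock, placed as on the gauge cell.
- gauge: Plug-in pressure gauge, 170 g +-30 %. Origin: tip of its stem; z up along the stem, -x where the dial looks. Above the stem a brass square 20 x 20 mm (41 to 48 mm above the tip), then the round case. It turns freely in a fitting; at the start its yaw differs from its cell's by up to 0.4 rad.
- gauge_stem (a point): Gauge's stem: the lower edge of its locking groove, 12 mm above the tip. Steel Ø19.5 mm, 41 mm long, tip tapered from Ø10 mm over the first 9 mm. Locked, its tip is 67.5 mm above the bench and the part above the stem clears the collar by 3.5 mm.
- gauge_case (a point): Centre of the gauge's steel case, 67 mm above the tip: a disc Ø40 mm, 24 mm thick, its axis level along the gauge's x, its top 87 mm above the tip. It can be gripped from above across its 24 mm.
- gauge_dial (a point): Centre of the white dial face, 12 mm in front (-x) of the case's centre.
- plug: Blanking plug, 80 g +-30 %, 67 mm long. Origin: tip of its stem; z up along the stem. At the start locked in the plug cell.
- plug_stem (a point): Plug's stem: the lower edge of its locking groove, 12 mm above the tip. Steel Ø19.5 mm, 41 mm long, tip tapered from Ø10 mm over the first 9 mm. Locked, its tip is 67.5 mm above the bench and the part above the stem clears the collar by 3.5 mm.
- plug_head (a point): Centre of the plug's round black head, Ø26 mm, from 41 to 67 mm above the tip.
- tray: Steel tray, empty, fixed, 160 (x) x 120 (y) x 30 mm outside, walls and floor 3 mm. Origin: centre of its underside on the bench. It stands left or right of the cells, the scale on the other side; yaw within 0.15 rad.
- scale: Bystander: round steel bench scale Ø130 mm, 30 mm high, fixed, a square concrete sample on it. Origin: centre of its underside.
- sample: Bystander: concrete sample 75 x 75 x 25 mm lying on the scale, loose. Origin: centre of its underside.
- core: Bystander: standing concrete core Ø50 x 100 mm, loose. Origin: centre of its underside.
- bottle: Bystander: white water bottle Ø58 x 170 mm, standing, loose. Origin: centre of its underside.
There are look-alikes about, which are no part of the job. Leave any blue, brown or green look-alike of the plug_cell alone.

How it is judged:
On the way, in this order (a step that is already met when the one before it is completed fails the run):
1. the blanking plug is out of its fitting and left in the tray (x of plug in the frame of tray between -0.08 and 0.08 m and y of plug in the frame of tray between -0.06 and 0.06 m and x of plug_head in the frame of tray between -0.08 and 0.08 m and y of plug_head in the frame of tray between -0.06 and 0.06 m and height (world z) of plug below 0.035 m and height (world z) of plug_head below 0.065 m and contact force between plug and the fingers below 0.2 N), for 0.2 s.
2. the gauge is drawn clear of the finished cell's fitting (z of gauge in the frame of gauge_cell_mouth above 0.004 m), for 0.1 s.
At the end, for the whole second after the job is handed in: Gauge locked in the plug cell: tip 35.5 mm or more below collar top, within 4 mm of its axis, upright within 0.1 rad, collar out (under 1.5 mm), dial to cell front within 0.35 rad. Plug in tray: tip and head inside its outline, tip below 35 mm, head centre below 65 mm. Both at rest (z of gauge in the frame of plug_cell_mouth below -0.0355 m and horizontal distance between gauge and plug_cell_mouth below 0.004 m and angle between gauge's own z axis and vertical below 0.1 rad and angle between the x axis of gauge and the x axis of plug_cell, either way round below 0.35 rad and x of gauge_dial in the frame of plug_cell below 0 m and value of joint plug_cell_collar below 0.0015 m and linear speed of each of gauge, plug below 0.02 m/s and x of plug in the frame of tray between -0.08 and 0.08 m and y of plug in the frame of tray between -0.06 and 0.06 m and x of plug_head in the frame of tray between -0.08 and 0.08 m and y of plug_head in the frame of tray between -0.06 and 0.06 m and height (world z) of plug below 0.035 m and height (world z) of plug_head below 0.065 m); the robot touches nothing.
It fails at once if the sample is moved by more than 20 mm (distance of sample from where it was at the start of the episode above 0.02 m).
It fails at once if the core is moved by more than 20 mm (distance of core from where it was at the start of the episode above 0.02 m).
It fails at once if the bottle is moved by more than 20 mm (distance of bottle from where it was at the start of the episode above 0.02 m).
It fails at once if a stem is forced: more than 80 N between the gauge or plug and a cell (contact force between any of gauge, plug and gauge_cell above 80 N or contact force between any of gauge, plug and plug_cell above 80 N).
It also fails if it takes over 64 s, if anything falls off the work surface, if the arm or the gripper's body presses on something with over 40 N, if the wrist force passes 120 N, or if a joint passes its speed limit or range.

## Working session

There is one attempt and no reset: what is moved stays moved. The work goes in short steps, Python scripts to look and compute and a tool call to move; the robot and the scene stay as the last step left them, time stands still between calls to the robot, and variables do not carry over. Pictures are saved under pics/ and viewed, about 8 in all and at most 12, crops included, and the job is handed in when it is done.

Besides the shell and the picture viewer there is one more tool, called after "Call:" by a JSON object that holds its "api" and its "payload", one argument or row to a line. arm_command: Moves the arm, as the interface text tells. Its arguments: {"type":"object","properties":{"targets":{"type":"array"},"grip":{"type":"number"},"grip_force":{"type":"number"}},"required":["targets"]}

```bash
mkdir -p pics; cat > h.py <<'E'
import numpy as np, cv2
from workcell import bot
from scipy.spatial.transform import Rotation as Ro
def snap(n,save=None):
    s=bot.observe(); f=bot.grab_frame(n)
    if save: cv2.imwrite('pics/'+save,f['color'][...,::-1])
    H,W=f['depth'].shape; fl=H/2/np.tan(np.radians(f['fov_y'])/2)
    v,u=np.mgrid[:H,:W]; z=f['depth']
    P=np.stack([(u-f['cx'])/fl*z,(v-f['cy'])/fl*z,z],-1)
    if 'R' in f: X=(P-f['t'])@f['R']
    else:
        he=f['hand_eye']; X=P@he[:3,:3].T+he[:3,3]
        X=X@rot(s).T+s['position']
    X[z==0]=np.nan
    return f,X,s
def rot(s):
    r=np.array(s['tool_rot'])
    return r if r.shape==(3,3) else Ro.from_euler('xyz',r).as_matrix()
def delta(s,p,yaw):
    "mm shift in tool axes to world p, and degrees about tool z to bring tool x to yaw (mod 180)"
    R=rot(s); d=R.T@(np.array(p)-s['position'])*1e3
    y=np.arctan2(R[1,0],R[0,0]); a=(yaw-y+np.pi/2)%np.pi-np.pi/2
    return d.round(1),-np.degrees(a).round(1)
E
python3 - <<'E'
from h import *
a,X,s=snap('scene','s0.png'); b,Y,_=snap('top','t0.png')
np.savez('d0',X=X,Y=Y,a=a['color'],b=b['color'])
print(s['clock'],s['position'],s['tool_rot'],s['grip_width'],s['force'])
cv2.imwrite('pics/both.png',cv2.resize(np.vstack([a['color'],b['color']])[...,::-1],(400,600)))
E
```

```text
0.0 [ 0.27940407 -0.55873076  0.24774467] [ 3.14150506e+00  1.12014231e-03 -1.10703701e+00] 0.0854024668880737 [ 0.45282522  0.04974904 -0.90589436]
```

View pics/t0.png

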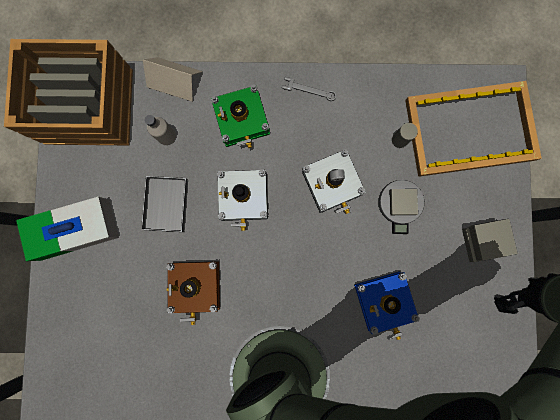

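View pics/s0.png

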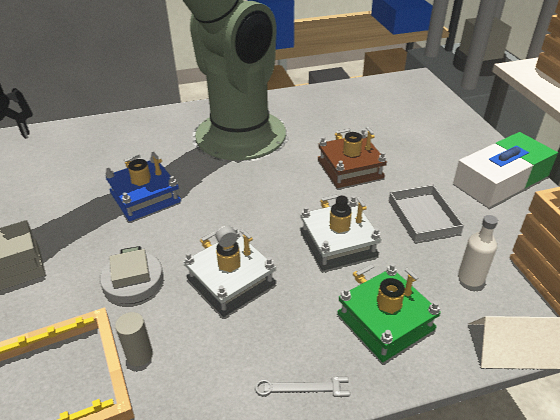

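Top view: candidates are white cell with black plug (243,193), white with gauge (335,180), and the green (240,113), brown (192,287) and blue (388,302) look-alikes. The white ones fit (aluminium top plate, black plug or gauge in the fitting). Tray (165,204). I'll measure and confirm in one crop.

```bash
python3 - <<'E'
from h import *
D=np.load('d0.npz'); Y,X=D['Y'],D['X']; b,a=D['b'],D['a']
def rect(P):
    r=cv2.minAreaRect((P[:,:2]*1000).astype(np.float32)); return np.array(r[0]).round(1),np.array(r[1]).round(1),round(r[2],1)
for nm,(u0,u1,v0,v1) in dict(plug=(210,275,160,235),gauge=(298,370,145,220)).items():
    for lbl,(Z,c) in dict(top=(Y,b)).items():
        W=Z[v0:v1,u0:u1]; C=c[v0:v1,u0:u1].astype(int)
        m=(abs(W[...,2]-.056)<.006)&(C.min(-1)>150)
        m=cv2.morphologyEx(m.astype(np.uint8),cv2.MORPH_OPEN,np.ones((3,3)))>0
        print(nm,'plate',rect(W[m]), 'z',np.median(W[m][:,2]))
        # cock: low in front
        for lo,hi in ((.09,.12),(.12,.15),(.125,.2),(.14,.2)):
            m=(W[...,2]>lo)&(W[...,2]<hi)
            if m.sum(): print(lo,hi,m.sum(),W[m].min(0).round(3),W[m].max(0).round(3),W[m].mean(0).round(4))
for nm,c in dict(plug=None,gauge=None).items(): pass
m=(X[...,2]>.125)&(X[...,2]<.2)
n,l,st,ce=cv2.connectedComponentsWithStats(m.astype(np.uint8))
for i in range(1,n):
    if st[i,4]>30: P=X[l==i]; print('scene',ce[i].round(),st[i,4],P.min(0).round(4),P.max(0).round(4))
W=Y[170:240,135:195]; m=(W[...,2]>.018)&(W[...,2]<.045); print('tray',rect(W[m]))
W=Y[110:200,380:420]; m=(W[...,2]>.08)&(W[...,2]<.12)
if m.any(): print('core',W[m].mean(0))
c1=cv2.resize(b[140:240,200:380],(720,400),interpolation=3); c2=a[180:320,180:400]
cv2.imwrite('pics/crop.png',cv2.resize(b[150:235,205:375],(780,390),interpolation=2)[...,::-1])
E
```

```text
plug plate (array([526.4, 114.6]), array([138. , 137.7]), 2.9) z 0.05526747703918637
0.09 0.12 194 [0.504 0.09  0.091] [0.549 0.174 0.117] [0.5229 0.1227 0.1042]
0.12 0.15 82 [0.513 0.101 0.121] [0.538 0.159 0.14 ] [0.5255 0.1139 0.1321]
0.125 0.2 77 [0.513 0.101 0.126] [0.538 0.125 0.14 ] [0.5258 0.1136 0.1328]
gauge plate (array([ 571.7, -150.4]), array([138.2, 138.8]), 24.1) z 0.055252606771601605
0.09 0.12 152 [ 0.538 -0.171  0.09 ] [ 0.594 -0.094  0.119] [ 0.5584 -0.1329  0.1048]
0.12 0.15 76 [ 0.558 -0.17   0.121] [ 0.586 -0.129  0.15 ] [ 0.5686 -0.1483  0.1422]
0.125 0.2 145 [ 0.558 -0.17   0.126] [ 0.586 -0.129  0.16 ] [ 0.5702 -0.1485  0.1481]
0.14 0.2 127 [ 0.558 -0.169  0.14 ] [ 0.586 -0.131  0.16 ] [ 0.5711 -0.1489  0.15  ]
scene [25.  2.] 312 [-0.9883 -0.7344  0.1251] [-0.9574 -0.4764  0.1544]
scene [554.  29.] 271 [-0.1282  1.1079  0.1252] [-0.0444  1.1455  0.1999]
scene [238.  96.] 1454 [-0.0074 -0.0825  0.125 ] [0.0984 0.0917 0.2   ]
scene [547. 214.] 1361 [0.6795 0.4667 0.125 ] [0.7886 0.5516 0.1968]
scene [342. 201.] 114 [0.5141 0.1027 0.1252] [0.5425 0.1304 0.1385]
scene [487. 229.] 382 [0.6959 0.3376 0.1251] [0.7311 0.3702 0.1746]
scene [226. 235.] 349 [ 0.5604 -0.1695  0.1252] [ 0.5889 -0.1275  0.1588]
tray (array([499.5, 348.3]), array([121.9, 161.1]), 87.8)
core [ 0.70396819 -0.35388045  0.09765206]
```

View pics/crop.png

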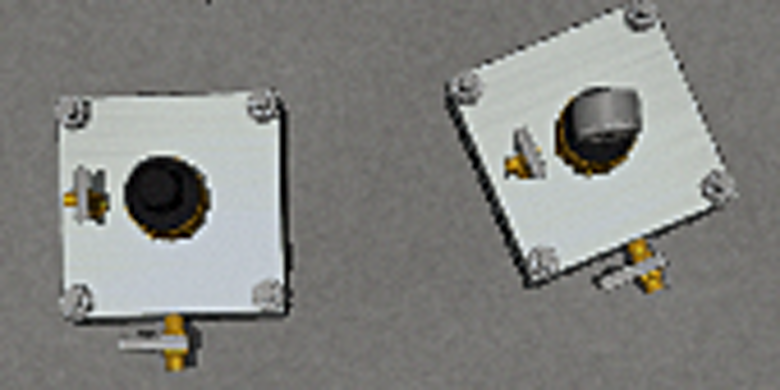

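Crop: left white cell has black round plug (165,190), bleed left (90,195), cock at the bottom (175,345), so it's plug_cell. Right white cell has the steel gauge (605,115), cock at lower right (650,265): gauge_cell. Moving to above plug_cell.

Call:
{"api": "arm_command", "payload": {
  "targets": [
    [-34, -36, 0, 0, 0, 0],
    [-34, -36, 0, 0, 0, 0],
    [-34, -36, 0, 0, 0, 0],
    [-34, -36, 0, 0, 0, 0],
    [-34, -36, 0, 0, 0, 0],
    [-34, -36, 0, 0, 0, 0],
    [-34, -36, 0, 0, 0, 0],
    [-34, -36, 0, 0, 0, 0]
  ]
}}

```text
clock: 0.9
position: [0.4135, -0.1851, 0.2452]
tool_rot: [3.139, 0.002, -1.117]
force: [1.6, -0.1, 0.4]
grip_width: 0.0854
```

Call:
{"api": "arm_command", "payload": {
  "targets": [
    [-34, -36, 0, 0, 0, 0],
    [-34, -36, 0, 0, 0, 0],
    [-34, -36, 0, 0, 0, 0],
    [-34, -36, 0, 0, 0, 0],
    [-34, -36, 0, 0, 0, 0],
    [-34, -36, 0, 0, 0, 0]
  ]
}}

```text
clock: 1.5
position: [0.5166, 0.0967, 0.2451]
tool_rot: [3.138, 0.001, -1.118]
force: [0.9, -1.5, -0.8]
grip_width: 0.0854
```

Call:
{"api": "arm_command", "payload": {
  "targets": [
    [0, 0, 0, 0, 0, -8.4],
    [0, 0, 0, 0, 0, -8.4],
    [0, 0, 0, 0, 0, -8.4],
    [0, 0, 0, 0, 0, -8.4],
    [0, 0, 0, 0, 0, -8.4],
    [0, 0, 0, 0, 0, -8.4],
    [0, 0, 0, 0, 0, -8.4],
    [0, 0, 0, 0, 0, -8.4]
  ]
}}

```text
clock: 2.3
position: [0.5161, 0.1066, 0.2428]
tool_rot: [-3.139, 0.007, 0.085]
force: [-0.1, -1.0, -0.7]
grip_width: 0.0853
```

```bash
python3 - <<'E'
from h import *
f,W,s=snap('wrist','w1.png'); print(s['clock'],s['position'],s['tool_rot'],s['qpos'],f['hand_eye'].round(3))
np.savez('d1',W=W,c=f['color'])
print(delta(s,[.527,.1145,.2],np.radians(2.9)))
E
```

```text
2.3 [0.51609729 0.10655849 0.24283342] [-3.13867405  0.00692813  0.08475463] [ 0.12011551  0.42385999 -0.5735714   1.83694546  0.26872091  0.96534377
 -0.4840577 ] [[ 1.     0.     0.001 -0.   ]
 [-0.001  0.96   0.28  -0.072]
 [-0.001 -0.28   0.96  -0.127]
 [ 0.     0.     0.     1.   ]]
(array([11.8, -6.9, 42.8]), np.float64(2.0))
```

View pics/w1.png

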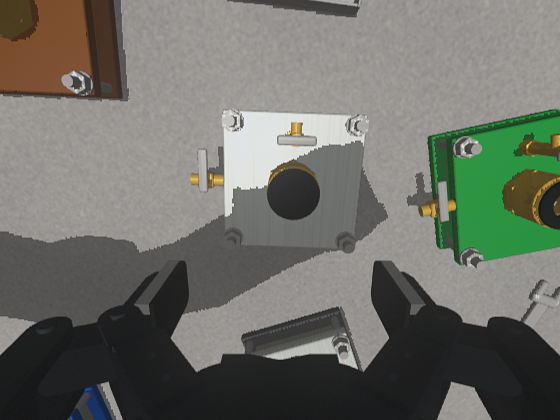

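Wrist view: plug head at (293,193), plate around it, bleed at (297,135), front cock at (205,180); jaws open along the cell's x. Refining the axis from depth.

```bash
python3 - <<'E'
from h import *
d=np.load('d1.npz'); W=d['W']; s=bot.observe()
B=W[100:250,215:375].reshape(-1,3)
h=B[(B[:,2]>.128)&(B[:,2]<.15)]; 
(c,r)=cv2.minEnclosingCircle((h[:,:2]*1e3).astype(np.float32)); print('head',c,r,np.median(h[:,2]))
P=B[abs(B[:,2]-.056)<.006]; rr=cv2.minAreaRect((P[:,:2]*1e3).astype(np.float32)); print(rr)
p=np.array([c[0]/1e3,c[1]/1e3,.15]); print(delta(s,p,np.radians(2.9)))
E
```

```text
head (526.6256103515625, 116.87582397460938) 13.37930965423584 0.13557038988874412
((522.2850341796875, 116.54188537597656), (149.08895874023438, 139.51434326171875), 2.825939416885376)
(array([12.1, -9.1, 92.7]), np.float64(2.5))
```

Call:
{"api": "arm_command", "payload": {
  "targets": [
    [12, -8.5, 25, 0, 0, 2.5],
    [0, 0, 25, 0, 0, 0],
    [0, 0, 15, 0, 0, 0],
    [0, 0, 0, 0, 0, 0]
  ],
  "grip": 40,
  "grip_force": 30
}}

```text
clock: 2.75
position: [0.5273, 0.1159, 0.1755]
tool_rot: [-3.139, 0.007, 0.038]
force: [0.0, 0.2, 0.3]
grip_width: 0.034
```

```bash
python3 - <<'E'
from h import *
s=bot.observe(); print(s['position'],s['tool_rot'],s['grip_width'],s['force'],delta(s,[.5266,.116,.133],np.radians(2.9)))
E
```

```text
[0.52734253 0.11588036 0.17547182] [-3.13900702  0.0070232   0.03751237] 0.03402500092485471 [0.044111   0.20437516 0.2553638 ] (array([-0.4, -0. , 42.5]), np.float64(-0.8))
```

Call:
{"api": "arm_command", "payload": {
  "targets": [
    [0, 0, 20, 0, 0, 0],
    [0, 0, 18, 0, 0, 0],
    [0, 0, 5, 0, 0, 0],
    [0, 0, 5, 0, 0, 0]
  ]
}}

```text
clock: 3.15
position: [0.5282, 0.1162, 0.129]
tool_rot: [-3.139, 0.004, 0.03]
force: [0.4, -1.1, -0.1]
grip_width: 0.0338
```

Call:
{"api": "arm_command", "payload": {
  "targets": [
    [0, 0, 4, 0, 0, 0],
    [0, 0, 2, 0, 0, 0]
  ]
}}

```text
clock: 3.35
position: [0.5287, 0.1162, 0.1237]
tool_rot: [-3.139, 0.003, 0.028]
force: [-0.6, -0.1, 0.1]
grip_width: 0.0346
```

Call:
{"api": "arm_command", "payload": {
  "targets": [
    [-1.5, 0, 2, 0, 0, 0],
    [0, 0, 2, 0, 0, 0]
  ]
}}

```text
clock: 3.55
position: [0.5275, 0.1163, 0.1204]
tool_rot: [-3.139, 0.002, 0.028]
force: [-4.7, 0.3, 6.7]
grip_width: 0.0341
```

Call:
{"api": "arm_command", "payload": {
  "targets": [
    [0, 0, 2, 0, 0, 0],
    [0, 0, 2, 0, 0, 0]
  ]
}}

```text
clock: 3.75
position: [0.5274, 0.1163, 0.1171]
tool_rot: [-3.139, 0.002, 0.028]
force: [-3.1, -0.9, 6.6]
grip_width: 0.0339
```

Call:
{"api": "arm_command", "payload": {
  "targets": [
    [0, 0, 2, 0, 0, 0],
    [0, 0, 0, 0, 0, 0]
  ]
}}

```text
clock: 3.95
position: [0.5276, 0.1164, 0.1166]
tool_rot: [-3.14, 0.001, 0.027]
force: [-4.0, 0.2, 6.6]
grip_width: 0.0341
```

Call:
{"api": "arm_command", "payload": {
  "targets": [
    [0, 0, -5, 0, 0, 0],
    [0, 0, -5, 0, 0, 0],
    [0, 0, 0, 0, 0, 0]
  ]
}}

```text
clock: 4.25
position: [0.5279, 0.1165, 0.1279]
tool_rot: [-3.14, -0.001, 0.027]
force: [0.2, -0.4, 0.5]
grip_width: 0.0343
```

```bash
python3 - <<'E'
from h import *
f,X,_=snap('scene'); 
m=np.zeros(X.shape[:2],bool); m[170:235,320:365]=1
Q=X[m&(X[...,2]>.1)&(X[...,2]<.16)&(f['color'].max(-1)<90)]; 
print(bot.observe()['position'],Q[:,2].max() if len(Q) else 0)
Q=X[195:215,335:350,2]; print(Q.round(3)[::2,::3])
E
```

```text
[0.52779154 0.11644508 0.12763762] 0.15992497286555798
[[0.134 0.144 0.144 0.171 0.164]
 [0.13  0.141 0.143 0.167 0.179]
 [0.125 0.142 0.143 0.162 0.174]
 [0.122 0.138 0.142 0.155 0.168]
 [0.001 0.133 0.134 0.143 0.163]
 [0.104 0.127 0.129 0.142 0.144]
 [0.106 0.119 0.13  0.133 0.142]
 [0.107 0.113 0.127 0.13  0.131]
 [0.104 0.103 0.117 0.125 0.124]
 [0.103 0.105 0.104 0.116 0.113]]
```

Call:
{"api": "arm_command", "payload": {
  "targets": [
    [0, 0, 0, 0, 0, 0],
    [0, 0, 0, 0, 0, 0],
    [0, 0, 0, 0, 0, 0]
  ],
  "grip": 0,
  "grip_force": 40
}}

```text
clock: 4.6
position: [0.5276, 0.1164, 0.1276]
tool_rot: [-3.14, 0.0, 0.027]
force: [-0.8, 0.1, 3.6]
grip_width: 0.0246
```

Call:
{"api": "arm_command", "payload": {
  "targets": [
    [0, 0, -3, 0, 0, 0],
    [0, 0, -3, 0, 0, 0]
  ]
}}

```text
clock: 4.8
position: [0.5273, 0.1163, 0.1333]
tool_rot: [-3.14, 0.001, 0.027]
force: [-0.4, 0.5, -0.7]
grip_width: 0.0249
```

Call:
{"api": "arm_command", "payload": {
  "targets": [
    [0, 0, -30, 0, 0, 0],
    [0, 0, -35, 0, 0, 0],
    [-4.5, -46, 0, 0, 0, 0],
    [-4.5, -46, 0, 0, 0, 0],
    [-4.5, -46, 0, 0, 0, 0],
    [-4.5, -46, 0, 0, 0, 0],
    [-4.5, -46, 0, 0, 0, 0]
  ]
}}

```text
clock: 5.5
position: [0.502, 0.3448, 0.2027]
tool_rot: [3.141, -0.001, 0.012]
force: [1.6, -0.4, 0.4]
grip_width: 0.0253
```

Call:
{"api": "arm_command", "payload": {
  "targets": [
    [0, 0, 0, 0, 0, -8.5],
    [0, 0, 0, 0, 0, -8.5],
    [0, 0, 0, 0, 0, -8.5],
    [0, 0, 0, 0, 0, -8.5],
    [0, 0, 0, 0, 0, -8.5],
    [0, 0, 0, 0, 0, -8.5],
    [0, 0, 0, 0, 0, -8.5],
    [0, 0, 0, 0, 0, -8.5]
  ]
}}

```text
clock: 6.3
position: [0.4972, 0.3546, 0.2036]
tool_rot: [-3.14, -0.002, 1.217]
force: [0.4, 0.3, -0.5]
grip_width: 0.0251
```

Call:
{"api": "arm_command", "payload": {
  "targets": [
    [0, 0, 0, 0, 0, -8.5],
    [0, 0, 0, 0, 0, -8.5],
    [0, 0, 0, 7.5, 0, 0],
    [0, 0, 0, 7.5, 0, 0],
    [0, 0, 0, 7.5, 0, 0],
    [0, 0, 0, 7.5, 0, 0],
    [0, 0, 0, 0, 0, 0]
  ]
}}

```text
clock: 7.0
position: [0.497, 0.3536, 0.2054]
tool_rot: [-2.597, -0.006, 1.526]
force: [0.4, -0.4, -1.2]
grip_width: 0.0251
```

```bash
python3 - <<'E'
from h import *
f,X,s=snap('scene','s2.png'); print(s['position'],s['tool_rot'],s['grip_width'],s['force'],s['qpos'].round(2) if hasattr(s['qpos'],'round') else s['qpos']);print(rot(s).round(2),delta(s,[.4995,.348,.0545],0))
E
```

```text
[0.49704475 0.35359407 0.20535583] [-2.59698336 -0.00638884  1.52592218] 0.02505962776878744 [ 0.38546571 -0.42741917 -1.17501942] [-0.09  0.97 -0.95  1.28  0.3   1.54  0.56]
[[ 0.04  0.85 -0.52]
 [ 1.   -0.04  0.03]
 [ 0.01 -0.52 -0.86]] (array([ -6.4,  80.4, 127.6]), np.float64(87.4))
```

View pics/s2.png

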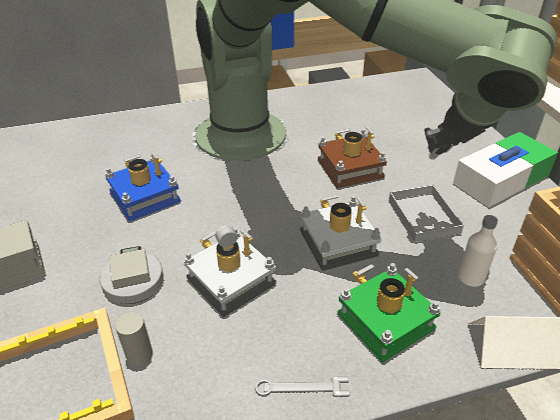

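The plug is held (width 25 mm) and its cell's fitting now shows an empty collar (341,211). The wrist leans toward the bottle (478,255), so I'll halve the tilt before lowering.

Call:
{"api": "arm_command", "payload": {
  "targets": [
    [0, 0, 0, -7.5, 0, 0],
    [0, 0, 0, -7.5, 0, 0],
    [0, 0, 0, 0, 0, 0]
  ]
}}

```text
clock: 7.35
position: [0.4951, 0.3558, 0.2067]
tool_rot: [-2.879, -0.01, 1.531]
force: [0.2, 0.5, -0.1]
grip_width: 0.0244
```

```bash
python3 - <<'E'
from h import *
f,X,s=snap('scene'); print(s['position'],s['tool_rot']);print(rot(s).round(2),delta(s,[.4895,.348,.0585],0))
E
```

```text
[0.49511791 0.35575815 0.20671229] [-2.87892937 -0.01040998  1.53075393]
[[ 0.04  0.97 -0.26]
 [ 1.   -0.04  0.02]
 [ 0.01 -0.26 -0.97]] (array([ -9.5,  33.3, 144.4]), np.float64(87.7))
```

Call:
{"api": "arm_command", "payload": {
  "targets": [
    [-2.4, 8, 35, 0, 0, 0],
    [-2.4, 8, 35, 0, 0, 0],
    [-2.4, 8, 35, 0, 0, 0],
    [-2.4, 8, 25, 0, 0, 0],
    [0, 1, 8, 0, 0, 0],
    [0, 0, 0, 0, 0, 0]
  ]
}}

```text
clock: 8.0
position: [0.493, 0.3471, 0.0627]
tool_rot: [-2.877, -0.01, 1.528]
force: [-0.5, -0.3, -0.2]
grip_width: 0.0249
```

```bash
python3 - <<'E'
from h import *
s=bot.observe(); print(s['position'],s['force'],delta(s,[.4895,.348,.0585],0))
E
```

```text
[0.49301856 0.34705845 0.06267317] [-0.52568623 -0.27252149 -0.20878076] (array([ 0.7, -2.3,  5. ]), np.float64(87.6))
```

Call:
{"api": "arm_command", "payload": {
  "targets": [
    [0, 0, 4, 0, 0, 0],
    [0, 0, 0, 0, 0, 0]
  ]
}}

```text
clock: 8.2
position: [0.4926, 0.3479, 0.0606]
tool_rot: [-2.878, -0.011, 1.528]
force: [-0.0, 0.3, -1.3]
grip_width: 0.0246
```

Call:
{"api": "arm_command", "payload": {
  "targets": [
    [0, 0, 0, 0, 0, 0],
    [0, 0, 0, 0, 0, 0],
    [0, 0, 0, 0, 0, 0],
    [0, 0, -20, 0, 0, 0],
    [0, 0, -40, 0, 0, 0],
    [0, 0, -50, 0, 0, 0],
    [0, 0, -40, -7.5, 0, 0],
    [0, 0, 0, -7.5, 0, 0]
  ],
  "grip": 65
}}

```text
clock: 9.0
position: [0.5353, 0.3446, 0.2126]
tool_rot: [3.139, -0.015, 1.524]
force: [0.5, 2.3, -1.1]
grip_width: 0.0554
```

```bash
python3 - <<'E'
from h import *
f,W,s=snap('wrist'); g,X,_=snap('scene'); print(s['position'],s['tool_rot'],s['force'])
cv2.imwrite('pics/p3.png',np.hstack([cv2.resize(f['color'],(400,300)),cv2.resize(g['color'][150:350,300:560],(390,300))])[...,::-1])
print(delta(s,[.5715,-.150,.25],np.radians(5)),'cell',np.degrees(s['tool_rot'][2]))
E
```

```text
[0.53526746 0.34462725 0.21256421] [ 3.13861501 -0.01464446  1.52377212] [ 0.54908261  2.29748896 -1.1175531 ]
(array([-491.8,   59.6,  -44.5]), np.float64(82.3)) cell 87.30571168668324
```

View pics/p3.png

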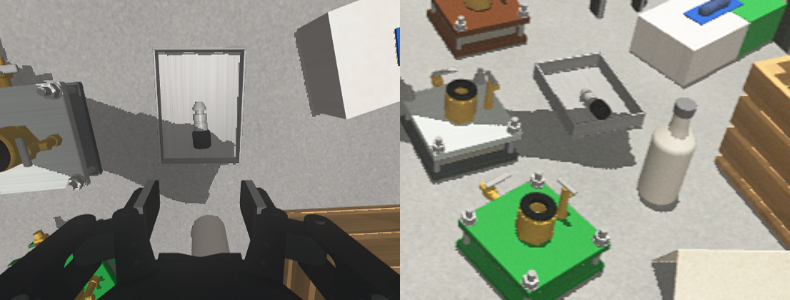

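Plug lies in the tray (wrist view (201,125)), well inside, and nothing else has moved. On to the gauge.

Call:
{"api": "arm_command", "payload": {
  "targets": [
    [-48, 6, -5, 0, 0, 0],
    [-48, 6, -5, 0, 0, 0],
    [-48, 6, -5, 0, 0, 0],
    [-48, 6, -5, 0, 0, 0],
    [-48, 6, -5, 0, 0, 0],
    [-48, 6, -5, 0, 0, 0],
    [-48, 6, -5, 0, 0, 0],
    [-48, 6, -5, 0, 0, 0]
  ]
}}

```text
clock: 9.9
position: [0.5623, -0.0463, 0.2453]
tool_rot: [-3.13, -0.015, 1.541]
force: [0.6, 0.1, 0.2]
grip_width: 0.0557
```

Call:
{"api": "arm_command", "payload": {
  "targets": [
    [-48, 6, 0, 0, 0, 0],
    [-48, 6, 0, 0, 0, 0],
    [0, 0, 0, 0, 0, 8.5],
    [0, 0, 0, 0, 0, 8.5],
    [0, 0, 0, 0, 0, 8.5],
    [0, 0, 0, 0, 0, 8.5],
    [0, 0, 0, 0, 0, 8.5]
  ]
}}

```text
clock: 10.6
position: [0.5694, -0.1574, 0.2409]
tool_rot: [-3.11, -0.001, 0.785]
force: [0.7, 0.9, -0.6]
grip_width: 0.0555
```

Call:
{"api": "arm_command", "payload": {
  "targets": [
    [0, 0, 0, 0, 0, 8.5],
    [0, 0, 0, 0, 0, 8.5],
    [0, 0, 0, 0, 0, 8.5],
    [0, 0, 0, 0, 0, 8.5],
    [0, 0, 0, 0, 0, 0]
  ]
}}

```text
clock: 11.1
position: [0.5689, -0.1576, 0.2394]
tool_rot: [-3.108, 0.023, 0.183]
force: [0.3, -0.3, -0.3]
grip_width: 0.0556
```

```bash
python3 - <<'E'
from h import *
f,W,s=snap('wrist','w4.png'); print(s['clock'],s['position'],s['tool_rot'],s['qpos'])
np.savez('d4',W=W,c=f['color'])
m=(W[...,2]>.138)&(W[...,2]<.17); m[270:]=0
n,l,st,ce=cv2.connectedComponentsWithStats(m.astype(np.uint8))
for i in range(1,n):
    if st[i,4]>50:
        P=W[l==i]; print(ce[i],st[i,4],P.min(0).round(4),P.max(0).round(4))
        T=P[P[:,2]>.146]; print(cv2.minAreaRect((T[:,:2]*1e3).astype(np.float32)),cv2.minAreaRect((P[:,:2]*1e3).astype(np.float32)))
print(delta(s,[.5715,-.150,.25],np.radians(5)))
E
```

```text
11.1 [ 0.56888898 -0.15762028  0.23944625] [-3.10751579  0.02256879  0.18274383] [ 0.59546403  0.55188206 -0.60474043  1.65264078  0.31422604  1.07282854
  0.08295554]
[288.27419355 209.11708483] 1674 [ 0.5572 -0.1683  0.1381] [ 0.5857 -0.1273  0.1572]
((571.8716430664062, -147.7692108154297), (23.77911949157715, 35.13846206665039), 10.006429672241211) ((571.7052001953125, -147.63967895507812), (23.949739456176758, 38.63581466674805), 8.926432609558105)
(array([  3.7,  -7.4, -10.4]), np.float64(5.5))
```

View pics/w4.png

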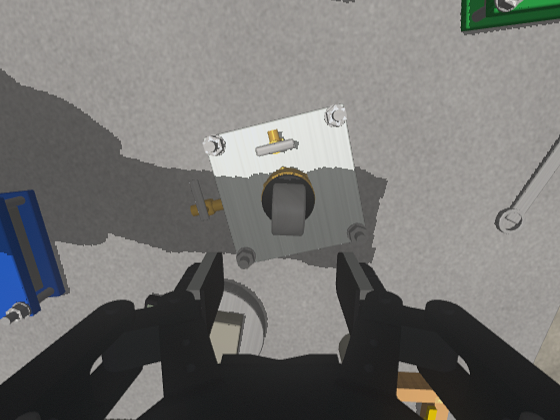

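Gauge case at (288,209), yaw about 9.4°, dial to the front; the collar around it is clear. Computing the alignment including levelling of the tool.

```bash
cat >> h.py <<'E'
def level(s,p,yaw):
    R=rot(s); Rd=(Ro.from_euler('z',yaw)*Ro.from_euler('x',np.pi)).as_matrix()
    v=np.degrees(Ro.from_matrix(R.T@Rd).as_rotvec()); return (R.T@(np.array(p)-s['position'])*1e3).round(1),v.round(2)
E
python3 - <<'E'
from h import *
s=bot.observe(); print(level(s,[.5716,-.149,.2],np.radians(9.4)))
E
```

```text
(array([ 5.2, -6.7, 39.5]), array([-1.94,  1.31,  1.35]))
```

Call:
{"api": "arm_command", "payload": {
  "targets": [
    [5, -6.5, 20, -1.9, 1.3, 1.3],
    [0, 0, 19, 0, 0, 0],
    [0, 0, 0, 0, 0, 0],
    [0, 0, 0, 0, 0, 0]
  ],
  "grip": 43
}}

```text
clock: 11.55
position: [0.5725, -0.1496, 0.1996]
tool_rot: [-3.14, 0.0, 0.181]
force: [-0.2, 0.4, 0.4]
grip_width: 0.0364
```

```bash
python3 - <<'E'
from h import *
s=bot.observe(); print(s['position'],s['grip_width'],level(s,[.5716,-.149,.125],np.radians(9.4)))
E
```

```text
[ 0.57249632 -0.14958393  0.19959708] 0.03636499949151487 (array([-0.8, -0.6, 74.6]), array([-0.11,  0.02,  0.99]))
```

Call:
{"api": "arm_command", "payload": {
  "targets": [
    [-1, 0, 20, 0, 0, 1],
    [0, 0, 25, 0, 0, 0],
    [0, 0, 20, 0, 0, 0],
    [0, 0, 7, 0, 0, 0],
    [0, 0, 0, 0, 0, 0]
  ]
}}

```text
clock: 12.05
position: [0.5739, -0.1512, 0.1299]
tool_rot: [-3.14, -0.004, 0.17]
force: [-0.5, -0.0, 0.9]
grip_width: 0.0368
```

Call:
{"api": "arm_command", "payload": {
  "targets": [
    [0, 0, 2, 0, 0, 0],
    [0, 0, 2, 0, 0, 0]
  ]
}}

```text
clock: 12.25
position: [0.5749, -0.1515, 0.1279]
tool_rot: [-3.141, -0.006, 0.171]
force: [1.0, 0.5, 0.7]
grip_width: 0.0368
```

Call:
{"api": "arm_command", "payload": {
  "targets": [
    [-3, -1.5, 3, 0, 0, 0],
    [-0.5, 0, 3, 0, 0, 0]
  ]
}}

```text
clock: 12.45
position: [0.5716, -0.1507, 0.1228]
tool_rot: [3.141, -0.008, 0.171]
force: [0.1, 0.0, -0.3]
grip_width: 0.0367
```

Call:
{"api": "arm_command", "payload": {
  "targets": [
    [-0.5, 0, 2.5, 0, 0, 0],
    [0, 0, 2.5, 0, 0, 0]
  ]
}}

```text
clock: 12.65
position: [0.5714, -0.1509, 0.1182]
tool_rot: [3.141, -0.009, 0.171]
force: [-2.0, 0.7, 7.2]
grip_width: 0.0367
```

Call:
{"api": "arm_command", "payload": {
  "targets": [
    [0, 0, 2, 0, 0, 0],
    [0, 0, 2, 0, 0, 0]
  ]
}}

```text
clock: 12.85
position: [0.5717, -0.1509, 0.1156]
tool_rot: [3.14, -0.009, 0.171]
force: [-16.9, 1.9, 54.5]
grip_width: 0.0367
```

Call:
{"api": "arm_command", "payload": {
  "targets": [
    [0, 0, -5, 0, 0, 0],
    [0, 0, -9, 0, 0, 0],
    [0, 0, -9, 0, 0, 0],
    [0, 0, 0, 0, 0, 0]
  ]
}}

```text
clock: 13.25
position: [0.5716, -0.1508, 0.1405]
tool_rot: [3.139, -0.01, 0.171]
force: [0.4, 0.5, -0.6]
grip_width: 0.0365
```

```bash
python3 - <<'E'
from h import *
f,X,_=snap('scene'); W=X[205:260,205:250].reshape(-1,3); c=f['color'][205:260,205:250].reshape(-1,3)
s=bot.observe(); print(s['position'],s['force'])
f,W,s=snap('wrist'); cv2.imwrite('pics/w5.png',f['color'][...,::-1])
m=(W[...,2]>.138)&(W[...,2]<.18)&(np.hypot(W[...,0]-.5716,W[...,1]+.149)<.03)
print(np.nanpercentile(W[m][:,2],[50,95,99]),level(s,[.5716,-.149,.139],np.radians(9.4)))
E
```

```text
[ 0.57138926 -0.15080335  0.1399558 ] [-0.24228489 -0.50555635  0.51077853]
[0.15976782 0.17523684 0.17913505] (array([ 0.5, -1.7,  1. ]), array([ 0.13, -0.52,  0.4 ]))
```

Call:
{"api": "arm_command", "payload": {
  "targets": [
    [0.5, -1, 0, 0, -0.5, 0.4],
    [0, 0, 0, 0, 0, 0],
    [0, 0, 0, 0, 0, 0],
    [0, 0, 0, 0, 0, 0]
  ],
  "grip": 0,
  "grip_force": 70
}}

```text
clock: 13.75
position: [0.5715, -0.1499, 0.1391]
tool_rot: [3.139, 0.002, 0.163]
force: [-2.3, -0.4, 6.7]
grip_width: 0.0231
```

Call:
{"api": "arm_command", "payload": {
  "targets": [
    [0, 0, -3, 0, 0, 0],
    [0, 0, -3, 0, 0, 0]
  ]
}}

```text
clock: 13.95
position: [0.5713, -0.1498, 0.1446]
tool_rot: [3.14, 0.003, 0.163]
force: [0.5, -0.0, -1.6]
grip_width: 0.0232
```

Call:
{"api": "arm_command", "payload": {
  "targets": [
    [0, 0, -25, 0, 0, 0],
    [0, 0, -30, 0, 0, 0],
    [0, 0, -5, 0, 0, 0],
    [0, 0, 0, 0, 0, 0]
  ]
}}

```text
clock: 14.35
position: [0.5709, -0.1491, 0.2056]
tool_rot: [3.141, 0.005, 0.164]
force: [-1.1, -0.5, -2.4]
grip_width: 0.0232
```

```bash
python3 - <<'E'
from h import *
f,W,s=snap('wrist'); cv2.imwrite('pics/w6.png',f['color'][...,::-1])
print(s['position'],s['force'],s['grip_width'],level(s,[.5270,.116,.2],np.radians(2.9)))
E
```

```text
[ 0.57087559 -0.14909624  0.20564375] [-1.14804221 -0.45840659 -2.44861779] 0.02321202038181708 (array([-1.000e-01, -2.687e+02,  5.600e+00]), array([0.03, 0.28, 6.47]))
```

View pics/w6.png

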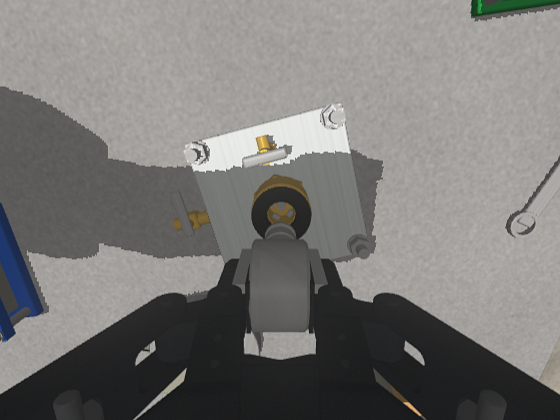

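Gauge is held upright; its stem tip is at (281,235) and the vacated collar at (281,212). I'll fit the collar circle here (this calibrates the camera-to-gauge offset) and move to the plug cell.

```bash
cat >> h.py <<'E'
from scipy.optimize import least_squares
def collar(f,W,s,c0):
    m=(W[...,2]>.099)&(W[...,2]<.111)&(np.hypot(W[...,0]-c0[0],W[...,1]-c0[1])<.032)&(f['color'].max(-1)<75)
    k=m.astype(np.uint8); k=cv2.morphologyEx(k,cv2.MORPH_OPEN,np.ones((3,3)))
    n,l,st,_=cv2.connectedComponentsWithStats(k); i=1+np.argmax(st[1:,4]); k=l==i
    P=W[k][:,:2]; c=np.array(c0)
    for _ in range(6):   # outer edge: farthest point per angle sector
        d=P-c; a=np.arctan2(d[:,1],d[:,0]); r=np.hypot(*d.T); b=((a+np.pi)/(2*np.pi)*72).astype(int)
        E=np.array([P[b==j][np.argmax(r[b==j])] for j in np.unique(b) if r[b==j].max()>.019])
        c=least_squares(lambda q:np.hypot(*(E-q).T)-.0228,c,loss='soft_l1',f_scale=.001).x
    u=rot(s).T@np.append(c-s['position'][:2],0)
    print('collar',c.round(4),'n',k.sum(),len(E),'rms',np.std(np.hypot(*(E-c).T)).round(5),'tool mm',(u*1e3).round(2))
    return c
E
python3 - <<'E'
from h import *
f,W,s=snap('wrist'); print(s['position']); collar(f,W,s,(.5714,-.149))
E
```

```text
[ 0.57090724 -0.14903657  0.20536493]
collar [ 0.5718 -0.1483] n 1608 59 rms 0.00042 tool mm [ 0.99 -0.61 -0.  ]
```

Call:
{"api": "arm_command", "payload": {
  "targets": [
    [0, -45, 0, 0, 0, 0],
    [0, -45, 0, 0, 0, 0],
    [0, -45, 0, 0, 0, 0],
    [0, -45, 0, 0, 0, 0],
    [0, -45, 0, 0, 0, 0],
    [0, -43, 0, 0, 0, 0],
    [0, 0, 0, 0, 0.3, 6.4],
    [0, 0, 0, 0, 0, 0]
  ]
}}

```text
clock: 15.25
position: [0.5216, 0.1237, 0.1959]
tool_rot: [-3.141, 0.012, 0.047]
force: [0.3, -0.2, -2.0]
grip_width: 0.0234
```

```bash
python3 - <<'E'
from h import *
f,W,s=snap('wrist','w7.png'); print(s['position'],s['tool_rot']); collar(f,W,s,(.527,.116)); print(level(s,[.5270,.116,.2],np.radians(2.9)))
E
```

```text
[0.52160361 0.12372243 0.1958593 ] [-3.14065738  0.01222667  0.04674676]
collar [0.5266 0.1164] n 1337 49 rms 0.00053 tool mm [ 4.69  7.53 -0.06]
(array([ 5. ,  8. , -4.2]), array([-0.05,  0.7 , -0.22]))
```

Call:
{"api": "arm_command", "payload": {
  "targets": [
    [4, 9, -3, 0, 0.7, -0.2],
    [0, 0, 0, 0, 0, 0],
    [0, 0, 0, 0, 0, 0]
  ]
}}

```text
clock: 15.6
position: [0.5266, 0.1118, 0.1981]
tool_rot: [-3.141, 0.001, 0.058]
force: [0.1, 0.1, -2.1]
grip_width: 0.0231
```

```bash
python3 - <<'E'
from h import *
f,W,s=snap('wrist','w8.png'); print(s['position'],s['tool_rot']); collar(f,W,s,(.527,.116)); print(level(s,[.5261,.1149,.17],np.radians(2.9)))
E
```

```text
[0.52663768 0.11182336 0.19807529] [-3.14090076e+00  7.52511517e-04  5.76878818e-02]
collar [0.5266 0.1162] n 1760 60 rms 0.00028 tool mm [ 0.23 -4.41  0.  ]
(array([-0.3, -3.1, 28.1]), array([-0.04,  0.04,  0.41]))
```

Call:
{"api": "arm_command", "payload": {
  "targets": [
    [-0.4, -3, 10, 0, 0, 0.3],
    [0, 0, 10, 0, 0, 0],
    [0, 0, 0, 0, 0, 0]
  ]
}}

```text
clock: 15.95
position: [0.5262, 0.1138, 0.1761]
tool_rot: [-3.141, 0.001, 0.051]
force: [-0.6, -0.3, -1.9]
grip_width: 0.0235
```

```bash
python3 - <<'E'
from h import *
s=bot.observe(); print(s['position'],s['force'],level(s,[.5261,.1149,.17],np.radians(2.9)))
E
```

```text
[0.52617578 0.11384657 0.17614096] [-0.59627485 -0.2742784  -1.90032433] (array([-0. , -1.1,  6.1]), array([-0.02,  0.05,  0.  ]))
```

Call:
{"api": "arm_command", "payload": {
  "targets": [
    [0, -1, 6, 0, 0, 0],
    [0, 0, 6, 0, 0, 0],
    [0, 0, 4, 0, 0, 0]
  ]
}}

```text
clock: 16.25
position: [0.526, 0.1153, 0.1587]
tool_rot: [-3.141, 0.001, 0.051]
force: [-0.1, 0.3, -2.1]
grip_width: 0.0232
```

Call:
{"api": "arm_command", "payload": {
  "targets": [
    [0, 0, 4, 0, 0, 0],
    [0, 0, 4, 0, 0, 0]
  ]
}}

```text
clock: 16.45
position: [0.526, 0.1153, 0.1499]
tool_rot: [-3.141, 0.001, 0.052]
force: [0.1, -1.3, -2.1]
grip_width: 0.0235
```

Call:
{"api": "arm_command", "payload": {
  "targets": [
    [0, 0, 3, 0, 0, 0],
    [0, 0, 3, 0, 0, 0]
  ]
}}

```text
clock: 16.65
position: [0.5261, 0.1152, 0.1434]
tool_rot: [-3.141, 0.001, 0.051]
force: [-0.8, -2.6, 3.1]
grip_width: 0.0236
```

Call:
{"api": "arm_command", "payload": {
  "targets": [
    [0, 0, 3, 0, 0, 0],
    [0, 0, 3, 0, 0, 0]
  ]
}}

```text
clock: 16.85
position: [0.5264, 0.1149, 0.1376]
tool_rot: [3.141, 0.0, 0.051]
force: [-2.2, -1.2, 5.2]
grip_width: 0.0234
```

Call:
{"api": "arm_command", "payload": {
  "targets": [
    [0, 0, 3, 0, 0, 0],
    [0, 0, 2, 0, 0, 0]
  ]
}}

```text
clock: 17.05
position: [0.5264, 0.115, 0.1327]
tool_rot: [3.141, -0.0, 0.051]
force: [-1.3, -0.2, 4.3]
grip_width: 0.0234
```

Call:
{"api": "arm_command", "payload": {
  "targets": [
    [0, 0, 2, 0, 0, 0]
  ]
}}

```text
clock: 17.15
position: [0.5266, 0.1151, 0.131]
tool_rot: [3.141, -0.001, 0.051]
force: [-10.3, -3.4, 46.1]
grip_width: 0.0233
```

Call:
{"api": "arm_command", "payload": {
  "targets": [
    [0, 0, 1.5, 0, 0, 0]
  ]
}}

```text
clock: 17.25
position: [0.5268, 0.1152, 0.1308]
tool_rot: [3.14, -0.002, 0.051]
force: [-6.0, -2.9, 44.1]
grip_width: 0.0234
```

On the floor of the bore (46 N). Easing off, then a light pull test before letting go.

Call:
{"api": "arm_command", "payload": {
  "targets": [
    [0, 0, -1.5, 0, 0, 0],
    [0, 0, 0, 0, 0, 0]
  ]
}}

```text
clock: 17.45
position: [0.5268, 0.1152, 0.1328]
tool_rot: [3.14, -0.002, 0.051]
force: [-1.9, -1.3, 1.2]
grip_width: 0.0232
```

Call:
{"api": "arm_command", "payload": {
  "targets": [
    [0, 0, -1, 0, 0, 0]
  ]
}}

```text
clock: 17.55
position: [0.5266, 0.1151, 0.1331]
tool_rot: [3.14, -0.002, 0.051]
force: [4.9, 1.5, -26.9]
grip_width: 0.023
```

The pull meets 27 N, so it is locked. Releasing.

Call:
{"api": "arm_command", "payload": {
  "targets": [
    [0, 0, 0.5, 0, 0, 0],
    [0, 0, 0, 0, 0, 0]
  ]
}}

```text
clock: 17.75
position: [0.5268, 0.1152, 0.1325]
tool_rot: [3.14, -0.002, 0.051]
force: [-1.8, -1.2, 3.3]
grip_width: 0.0232
```

Call:
{"api": "arm_command", "payload": {
  "targets": [
    [0, 0, 0, 0, 0, 0],
    [0, 0, 0, 0, 0, 0],
    [0, 0, 0, 0, 0, 0],
    [0, 0, 0, 0, 0, 0]
  ],
  "grip": 55
}}

```text
clock: 18.15
position: [0.5271, 0.1156, 0.1328]
tool_rot: [3.141, -0.002, 0.051]
force: [0.8, 0.1, -0.2]
grip_width: 0.0472
```

Call:
{"api": "arm_command", "payload": {
  "targets": [
    [0, 0, -15, 0, 0, 0],
    [0, 0, -30, 0, 0, 0],
    [0, 0, -40, 0, 0, 0],
    [0, 0, -30, 0, 0, 0],
    [0, 0, 0, 0, 0, 0],
    [0, 0, 0, 0, 0, 0]
  ]
}}

```text
clock: 18.75
position: [0.5261, 0.1165, 0.2568]
tool_rot: [-3.141, -0.003, 0.053]
force: [0.4, -0.8, 0.1]
grip_width: 0.0469
```

```bash
python3 - <<'E'
from h import *
f,W,s=snap('wrist'); g,X,_=snap('scene'); print(s['clock'],s['position'],s['force'],s['grip_width'])
c=collar(f,W,s,(.527,.116))
m=(W[...,2]>.138)&(W[...,2]<.175)&(np.hypot(W[...,0]-.527,W[...,1]-.116)<.035)
P=W[m]; print('gauge top z',np.percentile(P[:,2],[50,98]),cv2.minAreaRect((P[:,:2]*1e3).astype(np.float32)))
m=(W[...,2]>.09)&(W[...,2]<.115)&(np.hypot(W[...,0]-.527,W[...,1]-.116)<.0215)&(f['color'].max(-1)<75)
print('collar z',np.median(W[m][:,2]))
cv2.imwrite('pics/p9.png',np.hstack([cv2.resize(f['color'],(400,300)),cv2.resize(g['color'][150:350,180:480],(400,300))])[...,::-1])
E
```

```text
18.75 [0.52607409 0.11647736 0.25683518] [ 0.36790324 -0.84278086  0.09732446] 0.046866127431940595
collar [0.5267 0.116 ] n 698 54 rms 0.00034 tool mm [0.57 0.51 0.  ]
gauge top z [0.15310917 0.15639612] ((526.8740844726562, 118.19651794433594), (23.89881706237793, 37.00480651855469), 2.8456735610961914)
collar z 0.10627102433545468
```

View pics/p9.png

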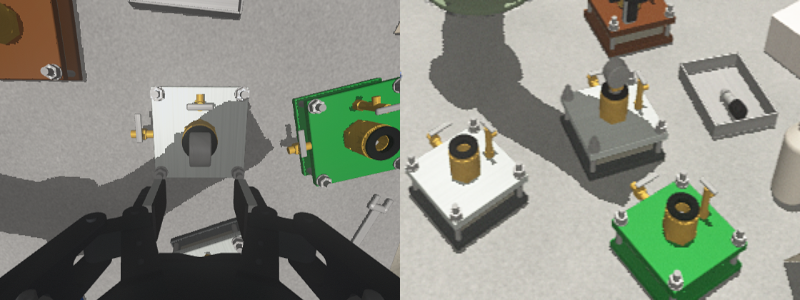

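Gauge locked upright in the plug cell (wrist (200,145)): top at about 155 mm, yaw 2.8° against the cell's 2.9°, collar out. The plug is in the tray (735,105) and the arm is clear.

```bash
python3 -c "
from workcell import bot
print(bot.job_done())"
```

```text
the job is handed in; nothing more can be done
None
```

The gauge is now locked in the next cell's fitting and the blanking plug is lying in the steel tray. I handed the job in at about 19 s; no verdict was reported.

- **Plug:** I freed it by pressing the release collar, drew it out, and laid it in the tray. The pictures afterwards show it well inside.
- **Gauge:** I freed it the same way and drew it out. I then pushed it home until the wrist force read about 46 N at the floor of the bore.
- **Lock check:** a light pull, stopped at about 27 N, did not draw it out. Its top is about 155 mm high, where 154.5 mm is expected when locked.
- **Position:** the collar top measured about 106 mm, so it is out. The gauge's yaw is 2.8° and the cell's is 2.9°, with the dial to the front cock. The wrist camera puts the case about 2 mm from the collar centre in y, which is about the calibration error.
- **Forces:** pressing the gauge cell's collar right down peaked at about 54 N on the fingertips, and pushing home used more than the suggested 20 N. Both stayed under the 80 N and 120 N limits.
- **Rest of the bench:** the bottle, core, scale and look-alike cells showed no movement in the views I checked. I did not measure their positions again.

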